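# Shut off the tagged stopcock in the studio's manifold box

### The job

With the fingertips, push the wooden cover of the manifold box along its rails, all the way to the stop bar at the left end of the box (the robot's left), so that the three stopcocks are uncovered. Then push the lever of the marked stopcock, the one with a round disc on its hub, round clockwise until it is fully shut. Leave the other two levers and the things standing about as they are, and do not lift the cover off its rails.

Things in the scene. Friction and masses are not known exactly. Their poses are not given: they have to be found in the camera images.
- valve_box: Long low grey box fixed on the bench, 165 mm (its x) by 692 mm (its y, from -172 to 520 mm). Origin: on the bench under the middle of its open bay; x points away from the robot, y to its left along the rails, z up. Bay inside: x -67.5 to 67.5, y -160 to 160 mm, walls 78 mm high. Beyond it, y 160 to 505 mm, a closed deck 76 mm high takes the cover.
- rail_stop (a point): Middle of the stop bar's face that the cover meets, 505 mm along the box's y, 88 mm above the bench. The bar is 15 mm thick, top at 100 mm. The cover slides on the box's long walls (tops at 78 mm) between two guide rails along y: inner faces at box x = -76.5 and 76.5 mm, 6 mm thick, tops at 88 mm. The box's -y end wall (12 mm thick, 78 mm high) carries no rail.
- cover: Loose wooden cover, 149 mm (its x) by 340 mm (its y), 12 mm thick, about 0.45 kg, lying between the rails over the stopcocks. Origin: centre of its underside, 78 mm above the bench; axes as the box's. It starts 0 to 20 mm along the box's y and meets the stop with its origin 335 mm along. Sliding takes a few newtons; it stays where it is left.
- cover_end (a point): Middle of the cover's -y end face, the face to push on: 149 mm wide and 22 mm tall, from 78 to 100 mm above the bench (this point at 89 mm), 170 mm from the cover's origin. It is formed by the board and a batten (25 mm wide, 10 mm high) across its top, flush with the end.
- handle_marked (a joint): Marked lever, level, on an upright pivot. 0 rad: it points along the box's -x, in line with its pipe (open). Grows clockwise from above to its hard stop at 1.571, pointing along the box's +y, across the pipe (shut). Starts at 0 to 0.3, takes about 3 N near the tip, stays where left.
- pivot_marked (a point): On the marked lever's pivot axis, 58 mm above the bench; axes as the box's. A flat steel disc 40 mm across, 64 to 68 mm above the bench, sits on its hub; the plain ones have none. The three pivots stand at box x = 30 mm, y = -95, -5 and 85 mm; which is the marked one varies. Pipework lies below 46 mm, but for the stems under the pivots.
- tip_marked (a point): Outer end of the marked lever, on its centre line, 58 mm above the bench; moves with it. All three levers are alike: straight steel bars reaching 60 mm from the pivot, 14 mm wide, 12 mm tall (52 to 64 mm above the bench), with a 24 mm hub.
- tip_plain1 (a point): Outer end of the lever of one of the two plain stopcocks, 60 mm from its pivot, 58 mm above the bench. It starts within 0.1 rad of in line with its pipe, turns as easily as the marked one, and must stay as it is.
- tip_plain2 (a point): The same point on the other plain stopcock's lever.
- jar: Bystander: white jar, 56 mm across, 85 mm tall, off the box's -y end. Origin: centre of its underside (so for all bystanders unless said).
- weight: Bystander: wooden cylinder, 50 mm across, 50 mm tall, off the box's -y end.
- mug: Bystander: terracotta mug, 76 mm across with a handle, 90 mm tall, in front of the deck.
- spatula: Bystander: spatula 200 mm long lying in front of the bay and deck. Origin: under its middle.
- bowl: Bystander: black bowl, 120 mm across, 55 mm tall, behind the bay.
- pot: Bystander: terracotta cup, 70 mm across, 70 mm tall, behind the deck.
- brush: Bystander: brush 190 mm long lying behind the bay. Origin: under its middle.

How it is judged:
By the outcome, as a careful person would: the job done as asked, in the order asked, and still so for the second after the job is handed in, with the robot touching nothing.
It also fails if it takes over 56 s, if anything falls off the work surface, if the arm or the gripper's body presses on something with over 40 N, if the wrist force passes 120 N, or if a joint passes its speed limit or range.

### The arm

A 6-joint arm with a two-finger parallel gripper is mounted at the origin on the work surface. World frame = base frame: x ahead of the robot, y to its left, z up, the work surface at z = 0. Lengths are in mm, angles in degrees, forces in N, time in s.
With the tool pointing down it reaches from about 350 to 850 mm from the base axis. Payload 8.1 kg.
Tool frame: the origin (TCP) lies midway between the tips of the shut fingers; the grasp point (between the pads) lies 19 mm behind it; z points along the fingers, y is the line along which they close (so a half turn about z gives the same grasp; the last joint's range is limited). The gripper opens to 85 mm and grips with 20 to 120 N. Pads are 22 mm wide; open, the fingers measure 114 mm over their backs; the gripper's body (76 mm by 85 mm) begins 54 mm behind the grasp point. The pads swing forward as they close: fully open they stand 13 mm farther back than shut.
Start: joints at [-79.951, 7.471, 85.268, -0, 87.261, -4.893], TCP at [154.732, -579.71, 231.292] pointing down, gripper open.
Joint ranges: [-169.43, 169.43], [-51.17, 129.36], [1.28, 143.12], [-76.62, 256.62], [0, 156.53], [-152.29, 152.29]. Speed limits (degrees/s): [136.94, 136.94, 159.86, 180, 180, 180].

### API

Orientations are given as [roll, pitch, yaw] about the fixed x, y, z axes, in that order (R = Rz(yaw) Ry(pitch) Rx(roll)).
In Python, from bench import sense, snapshot, order, finder gives the robot as it stands.
- The arm moves only by the tool send_rows, never from a script. Its argument "steps" is a list of rows, each a list of 2 entries, a list of its own where there are three numbers: the shift along the world's x, y, z in units of 30 mm (1.0 is 30 mm), then the turn, a rotation vector about the world's x, y, z in rad. In form: [[[dx, dy, dz], [wx, wy, wz]], ...]. A call has 1 to 10 rows; each row is the pose to reach, as a shift and turn from the pose commanded when the call began; what a row does not reach only later rows make up. A row lasts 1/8 s, in which the tool goes at most 62.5 mm and 10.7 degrees, less where a joint would pass 70% of its speed; a pose out of reach is approached as far as the arm can. A call with a gripper value outside its range is refused whole. "fingers" is the closure, from 0 (fully open) to 1 (shut), set as the call begins (left out, the last holds). The fingers move at their own pace and stop on an object; "squeeze" is the grip in N (left out, the last holds). Time passes only in rows, so rows that repeat a pose let the fingers close. It gives the time, the measured TCP pose, the force, the opening and the grip force at its end, in the units of the state.
- sense(): the state, without advancing time (a new reading comes with each control period).
- snapshot(name): name is "scene" or "top"; returns a dict with "img" (480x640x3 uint8, red, green, blue), "K" (3x3 intrinsics, pixels), "pose" (4x4, takes a point from camera to world coordinates). Camera axes: x right, y up, looking along -z (the intrinsics and any distortion apply to the point x, -y, -z); pixel columns grow to the right and rows downward; lengths in mm; the calibration is good to about 2 mm. A picture is of the moment at which its call begins. There is no depth.
- order.hand_in(): hands the job in; it is judged then, once.
Trained networks look in the newest picture that a camera, given by its name, has taken for a name from the list of things; names that differ only in an ending like _2 or _b are one class to them, and where a whole thing is asked for, a point or a joint stands for the part that bears it (a point fixed in the world has none). Each returns a list of dicts, best first, with "confidence" (0 to 1); they miss things now and then, are a little off and sometimes report something else, mostly with a low value. They report only what shows in the picture. A call takes as long as a camera call.
- finder.find_in(label, camera): "box" ([left, top, width, height] as shares, 0 to 1, of the picture: columns of its width, rows of its height, round what is visible of it).
- finder.trace(label, camera): "mask" (480x640 bool, what is visible of it) and "box" ([left, top, width, height] as shares, 0 to 1, of the picture: columns of its width, rows of its height, round what is visible of it).
- finder.pinpoint(label, camera): "at" ([column, row] as shares, 0 to 1, of the picture: columns of its width, rows of its height: a listed point, or the origin of a listed thing).
The state is a dict: "time": time; "joint_pos": joint angles; "qd": joint speeds; "joint_efforts": joint torques, N m; "tool_pos": TCP position; "tcp_rot": TCP orientation; "ft_force": force on the tool from outside, world axes, zero at the start; "wrist_torque": the same for the moment, N m; "finger_gap": finger opening in mm; "grip_force": force on a finger pad.
Only numpy, scipy, OpenCV 4.12 (cv2) and the standard library are available. Lean on these libraries where they do the work, as an engineer would, in place of code of your own. Each camera call takes 0.05 s, during which the arm holds its last target. There are 200 camera calls.

## Working session

There is one attempt and no reset: what is moved stays moved. The work goes in short steps, Python scripts to look and compute and a tool call to move; the robot and the scene stay as the last step left them, time stands still between calls to the robot, and variables do not carry over. Pictures are saved under pics/ and viewed, at most 10 in all, crops included, and the job is handed in when it is done.

Besides the shell and the picture viewer there is one more tool, called after "Call:" by a JSON object that holds its "op" and its "data". send_rows: Moves the arm, as the interface text tells. Its arguments: {"type":"object","properties":{"steps":{"type":"array"},"fingers":{"type":"number"},"squeeze":{"type":"number"}},"required":["steps"]}

```bash
mkdir -p pics; cat > h.py <<'E'
import numpy as np, cv2
from bench import sense, snapshot, order, finder
def ray(s,px):
    K=np.array(s["K"]);T=np.array(s["pose"])
    d=np.linalg.inv(K)@[px[0],px[1],1.]
    d=np.array([d[0],-d[1],-d[2]])
    return T[:3,3],T[:3,:3]@d
def at(s,share,z):
    o,d=ray(s,(share[0]*640,share[1]*480)); return o+d*(z-o[2])/d[2]
def proj(s,P):
    K=np.array(s["K"]);T=np.array(s["pose"])
    c=T[:3,:3].T@(np.array(P,float)-T[:3,3]); p=K@[c[0],-c[1],-c[2]]; return p[:2]/p[2]
E
python3 - <<'E'
from h import *
print({k:np.round(v,2) for k,v in sense().items()})
for c in("scene","top"):
    s=snapshot(c); cv2.imwrite(f"pics/{c}0.png",s["img"][:,:,::-1]); print(c,s.keys(),np.round(s["K"],1).tolist(),np.round(s["pose"],3).tolist())
    for l,z in (("valve_box",0),("rail_stop",88),("cover",78),("cover_end",89),("jar",0),("weight",0),("mug",0),("spatula",0),("bowl",0),("pot",0),("brush",0)):
        for r in finder.pinpoint(l,c)[:2]: print(c,l,round(r["confidence"],2),np.round(np.array(r["at"])*[640,480]),np.round(at(s,r["at"],z)))
E
```

```text
{'time': np.float64(0.0), 'joint_pos': array([-79.95,   7.52,  85.33,   0.  ,  87.26,  -4.89]), 'qd': array([ 0.03, -0.05, -0.04,  0.07,  0.01,  0.01]), 'joint_efforts': array([-0.000e+00, -5.694e+01, -5.005e+01, -0.000e+00,  2.000e-02,
       -0.000e+00]), 'tool_pos': array([ 154.63, -579.13,  230.2 ]), 'tcp_rot': array([-1.7989e+02, -1.0000e-02,  1.4940e+01]), 'ft_force': array([ 0.43, -0.5 ,  0.26]), 'wrist_torque': array([ 0.05, -0.01,  0.01]), 'grip_force': np.float64(0.0), 'finger_gap': np.float64(85.19)}
scene dict_keys(['img', 'K', 'pose']) [[523.1, 0.0, 314.0], [0.0, 523.1, 248.2], [0.0, 0.0, 1.0]] [[0.183, -0.574, 0.798, 1568.662], [0.983, 0.108, -0.148, -97.206], [-0.002, 0.812, 0.584, 825.137], [0.0, 0.0, 0.0, 1.0]]
scene valve_box 0.76 [284. 288.] [593.  10.   0.]
scene rail_stop 0.93 [487. 237.] [596. 518.  88.]
scene cover 0.64 [286. 261.] [585.  17.  78.]
scene cover_end 0.56 [214. 266.] [ 589. -150.   89.]
scene jar 0.77 [153. 313.] [ 625. -300.    0.]
scene weight 0.76 [159. 281.] [ 507. -293.    0.]
scene weight 0.62 [213. 263.] [ 458. -159.    0.]
scene mug 0.59 [
[... 458 characters left out ...]
.664], [0.022, 0.106, 0.994, 1489.982], [0.0, 0.0, 0.0, 1.0]]
top rail_stop 0.74 [289. 275.] [466. 124.  88.]
top rail_stop 0.73 [135. 223.] [598. 516.  88.]
top cover 0.85 [330. 223.] [598.  18.  78.]
top cover_end 0.79 [399. 227.] [ 585. -157.   89.]
top jar 0.6 [449. 216.] [ 626. -310.    0.]
top weight 0.68 [447. 259.] [ 509. -301.    0.]
top weight 0.3 [250. 175.] [742. 234.   0.]
top mug 0.97 [193. 283.] [447. 382.   0.]
top spatula 0.75 [288. 274.] [471. 129.   0.]
top spatula 0.44 [449. 218.] [ 620. -309.    0.]
top bowl 0.64 [335. 225.] [602.   4.   0.]
top bowl 0.57 [324. 173.] [746.  31.   0.]
top pot 0.64 [248. 175.] [740. 240.   0.]
top brush 0.75 [386. 187.] [ 707. -140.    0.]
```

View pics/top0.png

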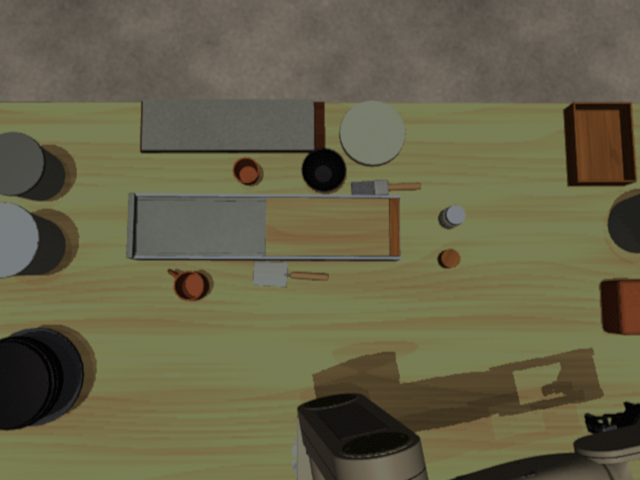

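View pics/scene0.png

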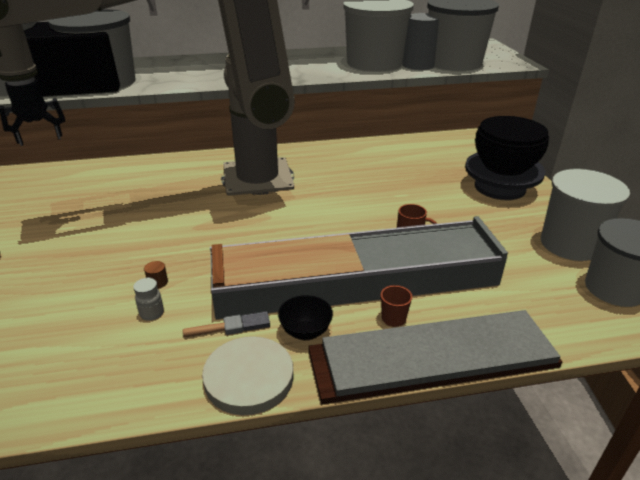

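The top picture shows the box from column 130 (stop bar) to 400, rows 195–260. The cover lies over the bay with its batten end at about (398,228). The jar at (453,216) and weight at (450,259) are off that end. I'll check the box pose with an overlay.

```bash
cat >> h.py <<'E'
BOX=dict(o=np.array([590.,12.,0]),yaw=-0.8)
def b2w(p,o=None,yaw=None):
    a=np.radians(BOX["yaw"] if yaw is None else yaw);c,s=np.cos(a),np.sin(a)
    return (BOX["o"] if o is None else o)+np.array([[c,-s,0],[s,c,0],[0,0,1]])@np.array(p,float)
def overlay(s,segs,name,roi,f):
    im=cv2.resize(s["img"][:,:,::-1],None,fx=f,fy=f,interpolation=cv2.INTER_CUBIC)
    for a,b,c in segs: cv2.line(im,*[tuple(int(round(v)) for v in (proj(s,b2w(q))+.5)*f) for q in(a,b)],c,1)
    x,y,w,h=[int(v*f) for v in roi]; im=im[y:y+h,x:x+w]; cv2.imwrite(name,np.clip(im.astype(float)*1.5,0,255).astype(np.uint8))
E
python3 - <<'E'
from h import *
s=snapshot("top")
# long edges: brightness gradient of outer box sides
g=s["img"].astype(float).mean(2)
for c in (150,200,250,300,350): print(c,"rows",[ (r,int(g[r,c])) for r in list(range(190,202))],[ (r,int(g[r,c])) for r in range(254,266)])
for r in (210,228,245): print(r,[int(v) for v in g[r,122:142]],[int(v) for v in g[r,384:406]])
R=(0,0,255);G=(0,255,0)
segs=[((-82.5,-172,88),(-82.5,520,88),R),((82.5,-172,88),(82.5,520,88),R),((-82.5,520,100),(82.5,520,100),G),((-82.5,505,100),(82.5,505,100),G),((-74.5,-165,100),(74.5,-165,100),G),((-74.5,-140,100),(74.5,-140,100),G)]
overlay(s,segs,"pics/ov.png",(110,170,300,110),2.6)
E
```

```text
150 rows [(190, 109), (191, 109), (192, 110), (193, 116), (194, 121), (195, 107), (196, 82), (197, 80), (198, 88), (199, 81), (200, 81), (201, 95)] [(254, 95), (255, 102), (256, 114), (257, 113), (258, 84), (259, 44), (260, 70), (261, 100), (262, 103), (263, 102), (264, 102), (265, 102)]
200 rows [(190, 108), (191, 107), (192, 109), (193, 114), (194, 120), (195, 114), (196, 91), (197, 80), (198, 92), (199, 96), (200, 95), (201, 95)] [(254, 97), (255, 107), (256, 119), (257, 123), (258, 98), (259, 51), (260, 67), (261, 98), (262, 103), (263, 105), (264, 104), (265, 105)]
250 rows [(190, 103), (191, 104), (192, 104), (193, 107), (194, 118), (195, 121), (196, 100), (197, 78), (198, 92), (199, 97), (200, 94), (201, 94)] [(254, 101), (255, 104), (256, 116), (257, 122), (258, 99), (259, 48), (260, 53), (261, 81), (262, 92), (263, 95), (264, 97), (265, 99)]
300 rows [(190, 103), (191, 102), (192, 103), (193, 107), (194, 117), (195, 122), (196, 105), (197, 89), (198, 98), (199, 98), (200, 97), (201, 97)] [(254, 98), (255, 91), (256, 99), (257, 120), (258, 104), (259, 55), (260, 46), (261, 77
[... 192 characters left out ...]
 96)] [(254, 96), (255, 89), (256, 101), (257, 121), (258, 108), (259, 68), (260, 42), (261, 73), (262, 97), (263, 102), (264, 101), (265, 103)]
210 [105, 104, 105, 105, 104, 101, 90, 91, 95, 98, 97, 81, 37, 18, 36, 66, 94, 96, 95, 96] [100, 98, 100, 100, 88, 57, 62, 67, 64, 64, 65, 65, 60, 61, 68, 84, 103, 107, 106, 106, 105, 106]
228 [108, 108, 109, 108, 102, 89, 90, 94, 97, 97, 89, 45, 16, 33, 66, 93, 97, 96, 95, 94] [98, 99, 97, 97, 88, 65, 70, 67, 63, 64, 68, 70, 68, 64, 64, 80, 104, 109, 109, 108, 108, 108]
245 [104, 105, 103, 97, 86, 89, 92, 94, 99, 93, 62, 25, 22, 40, 67, 93, 96, 95, 95, 94] [99, 98, 98, 98, 92, 75, 61, 63, 64, 63, 67, 72, 69, 63, 64, 81, 99, 105, 103, 103, 102, 104]
```

View pics/ov.png

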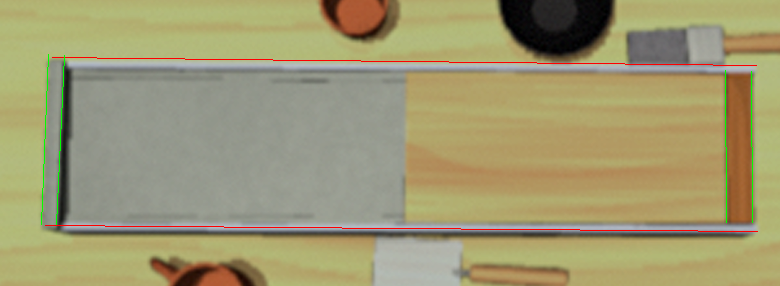

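The overlay agrees to about 3–4 mm: the box origin is near (587,12), yaw −0.7°, with the cover end at box y ≈ −165. Next is the approach, fingers shut and across the push.

Call:
{"op": "send_rows", "data": {"steps": [[[1.8,1.65,-0.2],[0,0,0.16]],[[3.6,3.3,-0.4],[0,0,0.32]],[[5.4,4.95,-0.6],[0,0,0.48]],[[7.2,6.6,-0.8],[0,0,0.64]],[[9,8.25,-1.0],[0,0,0.8]],[[10.8,9.9,-1.3],[0,0,0.96]],[[12.6,11.55,-1.6],[0,0,1.12]],[[14.33,13.2,-2],[0,0,1.29]],[[14.33,13.2,-2],[0,0,1.29]],[[14.33,13.2,-2],[0,0,1.29]]], "fingers": 1, "squeeze": 40}}

```text
time: 2.5
tool_pos: [586.3, -180.6, 170.5]
tcp_rot: [-180.0, -0.1, 89.0]
ft_force: [-0.0, -0.6, 0.1]
finger_gap: -0.3
grip_force: 0.0
```

Call:
{"op": "send_rows", "data": {"steps": [[[0,-0.2,-1.2],[0,0,0]],[[0,-0.2,-2.2],[0,0,0]],[[0,-0.2,-2.87],[0,0,0]],[[0,-0.2,-2.87],[0,0,0]],[[0,-0.2,-2.87],[0,0,0]]]}}

```text
time: 3.12
tool_pos: [585.4, -190.1, 86.6]
tcp_rot: [179.9, 0.0, 88.8]
ft_force: [0.0, -0.6, -0.0]
finger_gap: -0.2
grip_force: 0.0
```

```bash
python3 - <<'E'
from h import *
s=snapshot("scene"); st=sense(); print(st["tool_pos"],st["ft_force"])
im=cv2.resize(s["img"][180:340,120:360,::-1],None,fx=3,fy=3,interpolation=cv2.INTER_CUBIC); cv2.imwrite("pics/s1.png",im)
E
```

```text
[ 585.75345116 -190.27402215   87.07276088] [-0.19002831  0.42228892  0.2482989 ]
```

View pics/s1.png

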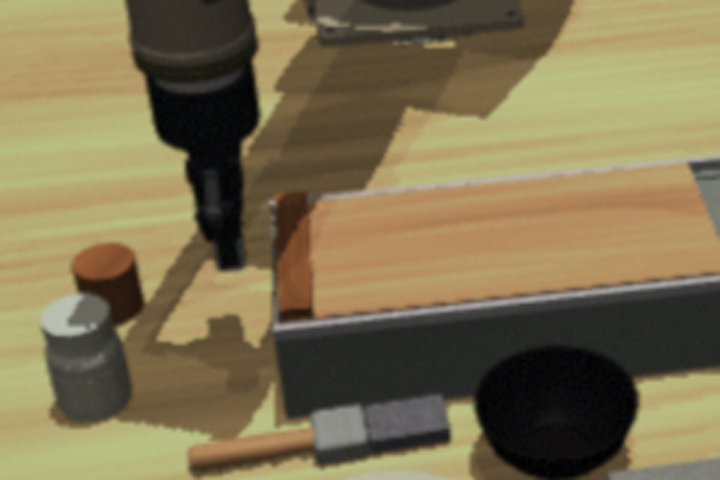

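The shut fingertips (230,260) stand centred in front of the batten end (290,255), clear of the jar and weight. Push.

Call:
{"op": "send_rows", "data": {"steps": [[[0,0.4,-0.05],[0,0,0]],[[0.01,0.8,-0.05],[0,0,0]],[[0.01,1.2,-0.05],[0,0,0]],[[0.02,1.8,-0.05],[0,0,0]],[[0.03,2.5,-0.05],[0,0,0]],[[0.04,3.2,-0.05],[0,0,0]],[[0.05,3.9,-0.05],[0,0,0]],[[0.06,4.6,-0.05],[0,0,0]],[[0.06,5.2,-0.05],[0,0,0]],[[0.07,5.8,-0.05],[0,0,0]]]}}

```text
time: 4.42
tool_pos: [587.0, -14.8, 84.3]
tcp_rot: [179.9, 0.0, 88.9]
ft_force: [-0.5, -6.6, 4.4]
finger_gap: -0.0
grip_force: 2.9
```

```bash
python3 - <<'E'
from h import *
st=sense(); print(st["tool_pos"],st["ft_force"],st["time"])
for c in("top","scene"):
  s=snapshot(c)
  for r in finder.pinpoint("cover_end",c)[:2]: print(c,r["confidence"],at(s,r["at"],89))
E
```

```text
[586.99201076 -14.7828718   84.33978209] [-0.53544356 -6.61976369  4.41698366] 4.425
top 0.89 [582.67689671  -6.86484685  89.        ]
scene 0.76 [586.12646586  -3.68180705  89.        ]
```

Call:
{"op": "send_rows", "data": {"steps": [[[0.01,0.6,0],[0,0,0]],[[0.02,1.3,0],[0,0,0]],[[0.03,2.0,0],[0,0,0]],[[0.03,2.7,0],[0,0,0]],[[0.04,3.4,0],[0,0,0]],[[0.05,4.0,0],[0,0,0]],[[0.06,4.6,0],[0,0,0]],[[0.06,5.1,0],[0,0,0]],[[0.07,5.4,0],[0,0,0]],[[0.07,5.6,0],[0,0,0]]]}}

```text
time: 5.88
tool_pos: [588.9, 152.6, 83.7]
tcp_rot: [180.0, 0.0, 88.9]
ft_force: [0.3, -2.8, -0.7]
finger_gap: -0.1
grip_force: 1.2
```

Call:
{"op": "send_rows", "data": {"steps": [[[0,0.1,0],[0,0,0]],[[0,0.2,0],[0,0,0]],[[0,0.3,0],[0,0,0]],[[0,0.4,0],[0,0,0]],[[0,0.4,0],[0,0,0]]]}}

```text
time: 6.5
tool_pos: [588.9, 164.7, 83.8]
tcp_rot: [180.0, -0.0, 88.9]
ft_force: [-0.6, -0.2, 0.2]
finger_gap: 0.0
grip_force: 0.2
```

Call:
{"op": "send_rows", "data": {"steps": [[[0,0.07,0],[0,0,0]],[[0,0.14,0],[0,0,0]],[[0,0.21,0],[0,0,0]],[[0,0.28,0],[0,0,0]]]}}

```text
time: 7.0
tool_pos: [589.6, 165.8, 83.8]
tcp_rot: [180.0, 0.6, 88.7]
ft_force: [-0.6, -36.5, 5.0]
finger_gap: 0.2
grip_force: 18.6
```

The stop is met: −36 N at y = 166, exactly where expected. Now back off, rise and look.

Call:
{"op": "send_rows", "data": {"steps": [[[0,-0.4,0],[0,0,0]],[[0,-0.8,0.5],[0,0,0]],[[0,-0.8,2],[0,0,0]],[[0,0,3.5],[0,0,0]],[[0,1.5,4],[0,0,0]],[[0,3,4],[0,0,0]],[[0,4.5,4],[0,0,0]],[[0,4.5,4],[0,0,0]]]}}

```text
time: 8.0
tool_pos: [588.1, 311.3, 205.0]
tcp_rot: [179.9, -0.1, 89.1]
ft_force: [-0.5, 0.4, -0.3]
finger_gap: -0.1
grip_force: 0.0
```

```bash
sed -i 's/590.,12.,0\]),yaw=-0.8/587.,12.,0]),yaw=-0.7/' h.py; python3 - <<'E'
from h import *
st=sense(); print(st["tool_pos"],st["ft_force"],st["time"])
ti=np.radians(BOX["yaw"]);R=np.array([[np.cos(ti),np.sin(ti)],[-np.sin(ti),np.cos(ti)]])
for c in("top","scene"):
  s=snapshot(c)
  for l,z in(("cover_end",89),("cover",78),("rail_stop",88),("pivot_marked",58),("tip_marked",58),("tip_plain1",58),("tip_plain2",58)):
    for r in finder.pinpoint(l,c)[:2]: p=at(s,r["at"],z); print(c,l,round(r["confidence"],2),np.round(np.array(r["at"])*[640,480]),np.round(p,1),"box",np.round(R@(p-BOX["o"])[:2],1))
  if c=="top": a=cv2.resize(s["img"][180:270,270:410,::-1],(770,495),interpolation=cv2.INTER_CUBIC)
  else: a=cv2.resize(s["img"][220:320,200:380,::-1],(792,440),interpolation=cv2.INTER_CUBIC)
  cv2.imwrite(f"pics/{c}2.png",np.clip(a*1.4,0,255).astype(np.uint8))
E
```

```text
[588.1420459  311.28954185 204.97146698] [-0.49218792  0.35475745 -0.32803479] 8.0
top cover 0.93 [201. 222.] [600.5 351.2  78. ] box [  9.4 339.3]
top cover 0.26 [445. 260.] [ 502.1 -275.1   78. ] box [ -81.3 -288.1]
top rail_stop 0.63 [135. 228.] [586.4 514.6  88. ] box [ -6.7 502.5]
top pivot_marked 0.76 [367. 214.] [623.6 -79.5  58. ] box [ 37.7 -91. ]
top tip_marked 0.71 [365. 238.] [561.3 -71.3  58. ] box [-24.7 -83.6]
top tip_plain1 0.72 [331. 239.] [559.5  15.7  58. ] box [-27.6   3.3]
top tip_plain1 0.61 [300. 239.] [558.3  96.9  58. ] box [-29.7  84.5]
top tip_plain2 0.72 [331. 239.] [559.5  15.7  58. ] box [-27.6   3.3]
top tip_plain2 0.61 [300. 239.] [558.3  96.9  58. ] box [-29.7  84.5]
scene cover_end 0.76 [353. 249.] [583.1 181.6  89. ] box [ -6.  169.6]
scene cover 0.59 [419. 246.] [586.1 347.3  78. ] box [ -5.  335.3]
scene rail_stop 0.74 [409. 239.] [566.8 325.9  88. ] box [-24.  313.6]
scene rail_stop 0.71 [483. 237.] [592.9 510.5  88. ] box [-2.000e-01  4.985e+02]
scene pivot_marked 0.57 [245. 283.] [626.8 -83.9  58. ] box [ 40.9 -95.4]
scene tip_marked 0.79 [249. 265.] [559.  -69.7  58. ] box [-27.  -82.1]
scene tip_marked 0.41 [419. 245.] [555.1 360.1  58. ] box [-36.2 347.7]
scene tip_plain1 0.65 [318. 255.] [551.2 100.4  58. ] box [-36.9  88. ]
scene tip_plain1 0.65 [282. 259.] [549.1  11.5  58. ] box [-37.9  -1. ]
scene tip_plain2 0.65 [318. 255.] [551.2 100.4  58. ] box [-36.9  88. ]
scene tip_plain2 0.65 [282. 259.] [549.1  11.5  58. ] box [-37.9  -1. ]
```

View pics/top2.png

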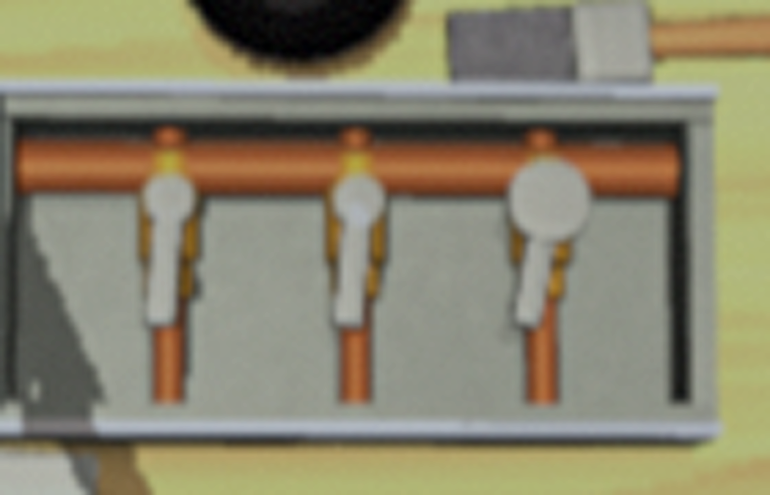

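View pics/scene2.png

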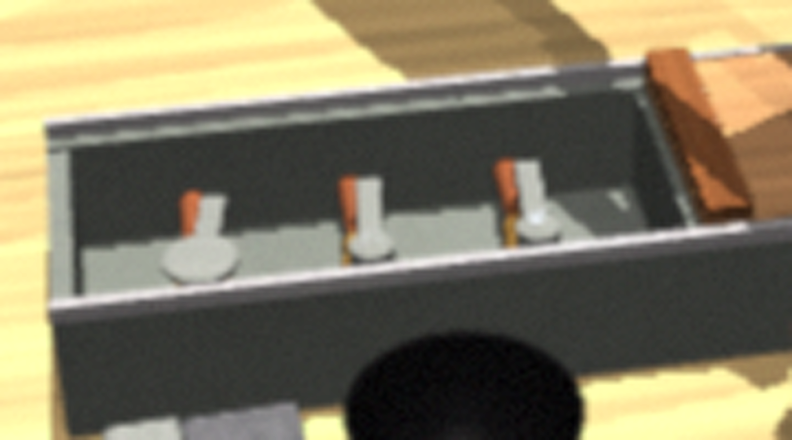

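The picture shows the cover end against the deck, with its face at about box y 167. The disc lever is the one nearest the −y end: pivot (548,200), tip (528,325) in the top crop. It leans about 0.2 rad clockwise. Next, move above the trailing side of that lever.

Call:
{"op": "send_rows", "data": {"steps": [[[0,-1,0],[0,0,0]],[[0,-2.7,0],[0,0,0]],[[-0.2,-4.5,0],[0,0,-0.1]],[[-0.4,-6.3,-0.2],[0,0,-0.2]],[[-0.6,-8.1,-0.6],[0,0,-0.2]],[[-0.69,-9.9,-1],[0,0,-0.2]],[[-0.69,-11.6,-1.5],[0,0,-0.2]],[[-0.69,-13,-2],[0,0,-0.2]],[[-0.69,-14,-2.4],[0,0,-0.2]],[[-0.69,-14,-2.4],[0,0,-0.2]]]}}

```text
time: 10.05
tool_pos: [567.2, -114.1, 130.4]
tcp_rot: [-179.9, 0.0, 77.2]
ft_force: [0.2, 0.4, 0.4]
finger_gap: 0.3
grip_force: 0.0
```

Call:
{"op": "send_rows", "data": {"steps": [[[0,0,0],[0,0,0]],[[0,0,-0.6],[0,0,0]],[[0,0,-1.2],[0,0,0]],[[0,0,-1.2],[0,0,0]]]}}

```text
time: 10.55
tool_pos: [566.1, -111.1, 92.6]
tcp_rot: [-179.7, -0.0, 77.4]
ft_force: [0.1, 0.4, -0.8]
finger_gap: 0.3
grip_force: 0.0
```

```bash
python3 - <<'E'
from h import *
st=sense(); print(st["tool_pos"],st["tcp_rot"],st["ft_force"],st["time"])
a=[]
for c,(x,y,w,h) in(("top",(300,170,110,100)),("scene",(190,190,120,109))):
  s=snapshot(c); a.append(cv2.resize(s["img"][y:y+h,x:x+w,::-1],(400,364),interpolation=cv2.INTER_CUBIC))
cv2.imwrite("pics/ab.png",np.clip(np.hstack(a)*1.4,0,255).astype(np.uint8))
E
```

```text
[ 566.13679328 -111.11052036   92.61287016] [-1.79711713e+02 -1.99395486e-02  7.74467994e+01] [ 0.14529514  0.40350056 -0.84453148] 10.55
```

View pics/ab.png

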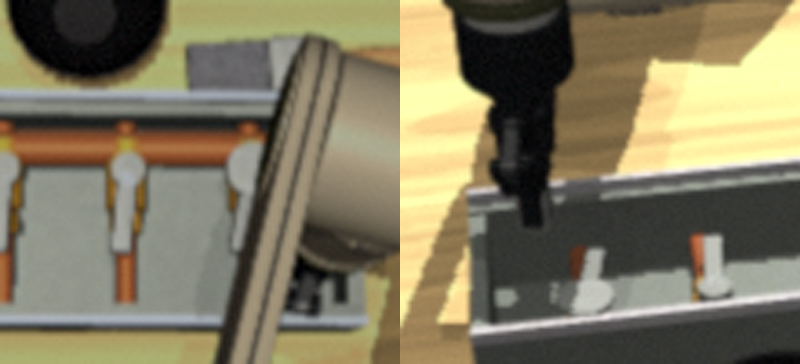

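The fingertip (535,225 in the right half) is inside the bay, to the trailing side of the disc lever and clear of the end wall. Descend.

Call:
{"op": "send_rows", "data": {"steps": [[[0,0,-0.5],[0,0,0]],[[0,0,-1],[0,0,0]],[[0,0,-1.33],[0,0,0]],[[0,0,-1.33],[0,0,0]]]}}

```text
time: 11.15
tool_pos: [567.0, -112.0, 54.2]
tcp_rot: [-179.8, -0.0, 77.4]
ft_force: [-0.6, 1.0, -0.3]
finger_gap: -0.4
grip_force: 0.0
```

```bash
python3 - <<'E'
from h import *
t=np.array([567.9,-112.6]) # commanded
P=np.array([618,-82.]);a0=np.radians(-.7)
for f,d in [(.2,30),(.2,22),(.25,18),(.4,18),(.55,18),(.7,18),(.85,18),(1.,18),(1.15,18),(1.3,18),(1.45,18),(1.571,18),(1.571,15),(1.571,12)]:
    g=f-a0; u=np.array([-np.cos(g),np.sin(g)]);m=np.array([np.sin(g),np.cos(g)])
    print(f,d,np.round((P+43*u-d*m-t)/30,2),np.round(-(f-.2),2))
E
```

```text
0.2 30 [0.06 0.34] -0.0
0.2 22 [0.11 0.61] -0.0
0.25 18 [0.13 0.81] -0.05
0.4 18 [0.12 1.04] -0.2
0.55 18 [0.14 1.28] -0.35
0.7 18 [0.19 1.5 ] -0.5
0.85 18 [0.28 1.72] -0.65
1.0 18 [0.4  1.92] -0.8
1.15 18 [0.55 2.1 ] -0.95
1.3 18 [0.72 2.25] -1.1
1.45 18 [0.92 2.38] -1.25
1.571 18 [1.09 2.46] -1.37
1.571 15 [1.19 2.46] -1.37
1.571 12 [1.29 2.46] -1.37
```

Call:
{"op": "send_rows", "data": {"steps": [[[0.06,0.34,0],[0,0,0]],[[0.11,0.61,0],[0,0,0]],[[0.13,0.81,0],[0,0,-0.05]],[[0.12,0.92,0],[0,0,-0.12]],[[0.12,1.04,0],[0,0,-0.2]],[[0.13,1.16,0],[0,0,-0.27]],[[0.14,1.28,0],[0,0,-0.35]],[[0.16,1.39,0],[0,0,-0.42]],[[0.19,1.5,0],[0,0,-0.5]],[[0.19,1.5,0],[0,0,-0.5]]]}}

```text
time: 12.4
tool_pos: [574.4, -67.1, 56.5]
tcp_rot: [179.9, -0.0, 48.8]
ft_force: [-0.3, -1.6, 1.1]
finger_gap: -0.0
grip_force: 0.6
```

Call:
{"op": "send_rows", "data": {"steps": [[[0.04,0.11,0],[0,0,-0.08]],[[0.09,0.22,0],[0,0,-0.15]],[[0.15,0.32,0],[0,0,-0.22]],[[0.21,0.42,0],[0,0,-0.3]],[[0.28,0.51,0],[0,0,-0.37]],[[0.36,0.6,0],[0,0,-0.45]],[[0.44,0.68,0],[0,0,-0.52]],[[0.53,0.75,0],[0,0,-0.6]],[[0.63,0.82,0],[0,0,-0.67]],[[0.73,0.88,0],[0,0,-0.75]]]}}

```text
time: 13.65
tool_pos: [595.5, -40.7, 56.0]
tcp_rot: [180.0, 0.0, 5.8]
ft_force: [-2.5, -1.0, 1.3]
finger_gap: 0.2
grip_force: 1.3
```

Call:
{"op": "send_rows", "data": {"steps": [[[0.09,0.04,0],[0,0,-0.06]],[[0.17,0.08,0],[0,0,-0.12]],[[0.22,0.08,0],[0,0,-0.12]],[[0.27,0.08,0],[0,0,-0.12]],[[0.27,0.08,0],[0,0,-0.12]]]}}

```text
time: 14.28
tool_pos: [601.6, -38.1, 55.7]
tcp_rot: [-180.0, 0.3, -0.9]
ft_force: [-13.4, -0.2, 9.7]
finger_gap: -0.0
grip_force: 6.8
```

Call:
{"op": "send_rows", "data": {"steps": [[[0.06,0,0],[0,0,0]],[[0.12,0,0],[0,0,0]],[[0.12,0,0],[0,0,0]]]}}

```text
time: 14.65
tool_pos: [602.0, -38.0, 55.5]
tcp_rot: [-180.0, 0.7, -0.9]
ft_force: [-31.6, 0.7, 24.7]
finger_gap: 0.0
grip_force: 15.4
```

The hard stop is met: force rose from 13 to 32 N with almost no motion. Back off in −x, rise, clear to the left and look.

Call:
{"op": "send_rows", "data": {"steps": [[[-0.3,0,0],[0,0,0]],[[-0.6,0,0],[0,0,0]],[[-0.6,0,0],[0,0,0]],[[-0.6,0,1],[0,0,0]],[[-0.6,0,2.5],[0,0,0]],[[-0.6,0,4.5],[0,0,0]],[[-2,0,6],[0,0,0]],[[-4,0,6],[0,0,0]],[[-6,0,6],[0,0,0]],[[-6,0,6],[0,0,0]]]}}

```text
time: 15.9
tool_pos: [424.2, -38.1, 235.4]
tcp_rot: [180.0, -0.0, -1.1]
ft_force: [0.3, -0.2, 0.2]
finger_gap: -0.0
grip_force: 0.0
```

```bash
python3 - <<'E'
from h import *
st=sense(); print(st["tool_pos"],st["ft_force"],st["time"])
a=[]
for c,(x,y,w,h) in(("top",(120,160,300,130)),("scene",(130,190,390,169))):
  s=snapshot(c); a.append(cv2.resize(s["img"][y:y+h,x:x+w,::-1],(690,299),interpolation=cv2.INTER_CUBIC))
  for l,z in(("cover_end",89),("pivot_marked",58),("tip_marked",58),("tip_plain1",58)):
    for r in finder.pinpoint(l,c)[:2]: print(c,l,round(r["confidence"],2),np.round(at(s,r["at"],z)))
cv2.imwrite("pics/end.png",np.clip(np.vstack(a)*1.4,0,255).astype(np.uint8))
E
```

```text
[424.19288644 -38.10458743 235.37819462] [ 0.31204615 -0.18743138  0.18634131] 15.9
top cover_end 0.64 [592. 181.  89.]
top pivot_marked 0.9 [618. -76.  58.]
top tip_marked 0.82 [621. -23.  58.]
top tip_marked 0.43 [ 510. -280.   58.]
top tip_plain1 0.75 [559.  25.  58.]
top tip_plain1 0.52 [559.  95.  58.]
scene cover_end 0.94 [589. 187.  89.]
scene cover_end 0.63 [829. 206.  89.]
scene pivot_marked 0.74 [ 693. -294.   58.]
scene pivot_marked 0.56 [614. -78.  58.]
scene tip_marked 0.6 [613. -24.  58.]
scene tip_plain1 0.58 [566.  12.  58.]
scene tip_plain1 0.49 [550. 103.  58.]
```

View pics/end.png

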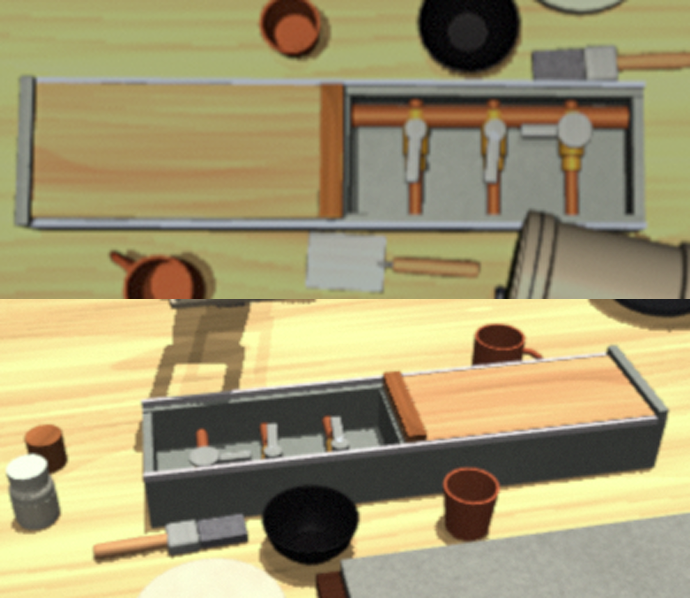

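The cover sits flush against the stop bar (left edge at column 34). The disc lever points along +y (522–575, row 130), and the plain levers and bystanders are unmoved.

```bash
python3 -c "
from bench import order; print(order.hand_in())"
```

```text
the job is handed in; nothing more can be done
None
```

The job is handed in at about 16 s: the cover is at the stop bar, the marked stopcock is turned to its hard stop (shut), and in the last pictures the other levers and bystanders look unmoved.

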